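# Close and latch the fume extractor's filter door

## Task

The filter in the bench fume extractor has just been changed. Swing its front door shut against the rubber seal, hook the wire bail of the draw latch on top into the keeper on the door, then press the latch lever down past centre until it lies fully home, so that the door is drawn tight on its seal. Work by feel and force nothing (stay below about 25 N), and leave the other things on the bench where they are.

Things in the scene. Friction and masses are not known exactly. Their poses are not given: they have to be found in the camera images.
- extractor: Bench fume extractor, a fixed grey sheet-metal box 130 deep (x) x 150 wide (y) x 170 mm high. Origin: centre of its underside on the bench; x points from its door to its back, z up. Its top is flat, 170 mm up. A draw latch lies along x on its top, in the plane y = -5 mm.
- filter_door (a joint): Angle of the front door (rad), hinged on a vertical line at the extractor's +y side. 0 = seal squeezed flat; grows as the free edge swings out to -x. The light hinge stays where it is left. The rubber seal is met at about 0.095 and pushes the unlatched door back to about there (15 N at the keeper for each mm of squeeze). Latched, the door lies at 0.015 to 0.08.
- door_hinge (a point): Point on the door's hinge line, 140 mm above the bench. The door is a slab 18 mm thick, 150 mm wide, from 8 to 170 mm above the bench; its back face passes through the hinge line, its front face lies 18 mm farther out.
- door_push (a point): Point on the door's front face, 113 mm from the hinge line and 140 mm above the bench: a good place to push. Its x axis points into the extractor when the door is shut.
- keeper_mid (a point): Nominal place of the keeper on the door's top edge: middle of the block, 83 mm from the hinge line, 1 mm above the floor of its groove; x points to the extractor's back when the door is shut. The keeper is screwed down through slots and really sits up to 2 mm nearer or farther along x than this point says: to be found by feel or sight.
- keeper_nose (a point): Nominal top of the keeper's nose (same unknown shift). The keeper is a steel block 18 x 18 mm, its groove floor 15 mm above the door's top, open upwards and running along y: on the extractor's side the hooked nose, 4 mm thick, 10 mm above the groove floor, leaning 2 mm over it; on the outer side a lip 3 mm thick, 5 mm above the floor. The mouth is 9 mm wide, its middle about 1.5 mm outwards (-x) of keeper_mid.
- bail_bar (a point): Middle of the cross bar of the bail, a stiff U of 5 mm steel wire: the bar runs along y; the two legs, 31 mm apart (36 mm over their outsides), run 83 mm back to their pivot on the lever. Can be gripped across both legs beside the bar. With the bar seated in the groove its centre is 0 to 3 mm above keeper_mid; on the lip it is about 7 mm, on the nose about 11 mm above it.
- latch_bail (a joint): Angle of the bail about its pivot on the lever (rad); 0 = level towards the door with the lever home. The bail's rise above level towards the door = this value minus the lever's. Raised by more than 0.75 rad it stays where it is left; lower it falls by its own weight. The pivot lies 20 mm from lever_pivot along the lever, 0.1 rad behind its line (below it when home).
- latch_lever (a joint): Angle of the lever (rad): 0 = home, flat, pointing to the extractor's back; 1.57 = upright. Light friction holds it. It follows the bail as that is moved; with the bail hooked it stands at 0.75 to 1.25. Pressing it down then draws the bail tight: the push at its end peaks at 3 to 10 N at about 0.6 rad; past dead centre at about 0.1 rad it snaps home against a stop.
- lever_pivot (a point): Middle of the lever's pivot pin, 18 mm above the extractor's top, fixed to the extractor. The pin runs along y.
- lever_tip (a point): Point on the lever's pressing face, 60 mm along it from the pivot and 6 mm to its outer side (up when home, towards the door when upright). The lever is a steel channel 18 mm wide with a tab 24 mm wide from 54 to 72 mm from the pivot.

How it is judged:
On the way, in this order (a step that is already met when the one before it is completed fails the run):
1. the door is shut up to its seal, to within 5 mm (value of joint filter_door below 0.155 rad), for 0.2 s.
2. the bail's bar lies in the keeper's groove, the lever still up (x of bail_bar in the frame of keeper_mid between -0.0085 and 0.0075 m and z of bail_bar in the frame of keeper_mid between -0.003 and 0.005 m and value of joint latch_lever above 0.55 rad), for 0.2 s.
3. the lever is pressed home past centre (value of joint latch_lever below 0.05 rad), for 0.2 s.
At the end, for the whole second after the job is handed in: The lever is home (below 0.05 rad), the bail's bar lies in the keeper's groove, and the door is drawn at least 1 mm into its seal (below 0.084 rad) (value of joint latch_lever below 0.05 rad and value of joint filter_door below 0.084 rad and x of bail_bar in the frame of keeper_mid between -0.0085 and 0.0075 m and z of bail_bar in the frame of keeper_mid between -0.003 and 0.005 m); the robot touches nothing.
It fails at once if the door is rammed more than 3 mm into its seal (over 30 N) before the latch is hooked (value of joint filter_door below 0.06 rad and value of joint latch_lever above 1.15 rad).
It fails at once if the lever is forced against its stop with more than 30 N (value of joint latch_lever below 0.06 rad and (contact force between any of the fingers, the arm and latch_lever_c0 above 30 N or contact force between any of the fingers, the arm and latch_lever_c3 above 30 N)).
It fails at once if the bail's bar is pressed on top of the keeper's nose or lip with more than 25 N (z of bail_bar in the frame of keeper_mid above 0.0055 m and (contact force between latch_bail_c0 and keeper_c1 above 25 N or contact force between latch_bail_c0 and keeper_c2 above 25 N)).
It fails at once if one of the other things on the bench is moved by more than 3 cm (distance of any of solder_reel, cutter, air_duster, driver_yellow, multimeter, torch, tweezers_near from where it was at the start of the episode above 0.03 m).
It also fails if it takes over 70 s, if anything falls off the work surface, if the arm or the gripper's body presses on something with over 40 N, if the wrist force passes 120 N, or if a joint passes its speed limit or range.

## Robot

A 7-joint arm with a two-finger parallel gripper is mounted at the origin on the work surface; the furniture and walls round the work are solid. World frame = base frame: x ahead of the robot, y to its left, z up, the work surface at z = 0. Lengths are in m, angles in rad, forces in N, time in s.
With the tool pointing down it reaches from about 0.35 to 0.9 m from the base axis. Payload 8.1 kg.
Tool frame: the origin (TCP) lies between the finger pads; the fingertips stand 11 mm ahead of it and the grasp point (between the pads) lies 8 mm behind it; z points along the fingers, y is the line along which they close (so a half turn about z gives the same grasp; the last joint's range is limited). The gripper opens to 92 mm and grips with 3 to 60 N. Pads are 19 mm wide; open, the fingers measure 130 mm over their backs; the gripper's body (75 mm by 190 mm) begins 47 mm behind the grasp point.
Start: joints at [1.127, 0.434, 0.025, 1.573, -0.012, 1.134, -0.075], TCP at [0.209, -0.589, 0.238] pointing down, gripper open.
Joint ranges: [-2.62, 2.62], [-0.44, 2.09], [-1.27, 1.32], [0.08, 2.57], [-1.32, 4.46], [0.12, 2], [-2.74, 2.74]. Speed limits (rad/s): [2.22, 2.22, 3.01, 3.01, 3.14, 3.14, 3.14].

## Interface

Orientations are given as a rotation vector (axis times angle).
In Python, from cell import observe, get_image, camera_params, sign_off gives the robot as it stands.
- The arm moves only by the shell command python3 -m pendant 'ROWS' [FORCE]. ROWS is JSON, one flat list of numbers, 7 for each row, row after row: the shift along the tool's x, y, z in m, then the turn, a rotation vector about the tool's x, y, z in rad, then the finger opening in m, from 0 to 0.0918. In form: [dx, dy, dz, rx, ry, rz, jaw, dx, dy, dz, rx, ry, rz, jaw, ...]. A call has 1 to 10 rows; each row shifts and turns the commanded pose from where the row before left it, along the tool's axes as they then stand; what a row does not reach is not made up. A row lasts 1/8 s, in which the tool goes at most 62.5 mm and 10.7 degrees, less where a joint would pass 70% of its speed; a pose out of reach is approached as far as the arm can. A call is refused whole if a number of a shift passes 0.0625 or a number of a turn 0.188, either way. A call with a gripper value outside its range is refused whole. The fingers move at their own pace and stop on an object; FORCE is the grip in N (left out, the last holds). Time passes only in rows, so rows that do not move let the fingers close. It gives the time, the measured TCP pose, the force, the opening and the grip force at its end, in the units of the state.
- observe(): the state, without advancing time (a new reading comes with each control period).
- get_image(name): name is "side" or "top"; returns the picture (384x512x3 uint8, red, green, blue); there is no depth.
- camera_params(name): a dict with "intrinsics" (3x3 intrinsics, pixels), "eye" and "rotation" of the camera in the world. Camera axes: x right, y down, z forward; pixel columns grow to the right and rows downward; lengths in m; the calibration is good to about 2 mm. A picture is of the moment at which its call begins. camera_params takes no time and is no camera call.
- sign_off(): hands the job in; it is judged then, once.
The state is a dict: "clock": time; "joints": joint angles; "dq": joint speeds; "joint_efforts": joint torques, N m; "position": TCP position; "ee_rot": TCP orientation; "force": force on the tool from outside, world axes, zero at the start; "ft_torque": the same for the moment, N m; "width": opening from 0.0 (shut) to 1.0 (fully open); "gripper_force": force on a finger pad.
Only numpy, scipy, OpenCV 4.12 (cv2) and the standard library are available. Lean on these libraries where they do the work, as an engineer would, in place of code of your own. Each camera call takes 0.05 s, during which the arm holds its last target. There are 200 camera calls.

## Working session

There is one attempt and no reset: what is moved stays moved. The work goes in short steps, Python scripts to look and compute and a shell command to move; the robot and the scene stay as the last step left them, time stands still between calls to the robot, and variables do not carry over. Pictures are saved under pics/ and viewed, at most 10 in all, crops included, and the job is handed in when it is done.

```bash
mkdir -p pics; ls; python3 - <<'E'
from cell import *
import cv2
for n in("side","top"):
    cv2.imwrite(f"pics/{n}0.png",cv2.resize(get_image(n)[:,:,::-1],(800,600),interpolation=cv2.INTER_CUBIC))
    p=camera_params(n);print(n,p)
s=observe();print(s)
E
```

```text
pics
side {'intrinsics': array([[386.08178176,   0.        , 256.66846113],
       [  0.        , 386.08178176, 190.22099957],
       [  0.        ,   0.        ,   1.        ]]), 'eye': array([ 0.90382955, -0.26647791,  0.87558458]), 'rotation': array([-1.88432955, -1.95351458,  0.54532983])}
top {'intrinsics': array([[430.39878672,   0.        , 252.70889741],
       [  0.        , 430.39878672, 191.20957497],
       [  0.        ,   0.        ,   1.        ]]), 'eye': array([ 0.37709231, -0.27592151,  0.98389411]), 'rotation': array([-2.17938271,  2.21304059, -0.13770355])}
{'clock': 0.1, 'joints': array([ 1.12740855,  0.43513306,  0.02495203,  1.57401771, -0.01161301,
        1.13401665, -0.075103  ]), 'dq': array([-0.00078428, -0.00175196,  0.00155211, -0.00272356, -0.00029885,
       -0.00016723, -0.00016523]), 'joint_efforts': array([ 3.88518107e-03, -6.69127679e+01,  9.88533497e-01, -3.15145075e+01,
       -6.04609516e-02,  3.74637265e-02,  1.90486679e-05]), 'position': array([ 0.20870671, -0.58863829,  0.23703128]), 'ee_rot': array([-3.09474524e+00, -5.32395942e-01,  5.47810265e-04]), 'force': array([ 0.29640231, -0.28301819, -0.50143759]), 'ft_torque': array([ 0.06020291,  0.00476534, -0.01932276]), 'gripper_force': 0.0, 'width': 0.9964397622546244}
```

View pics/side0.png

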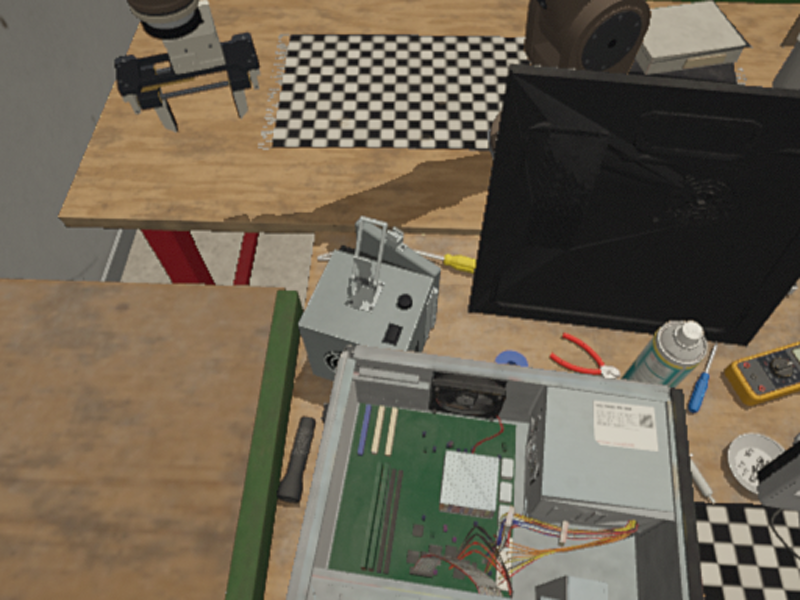

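View pics/top0.png

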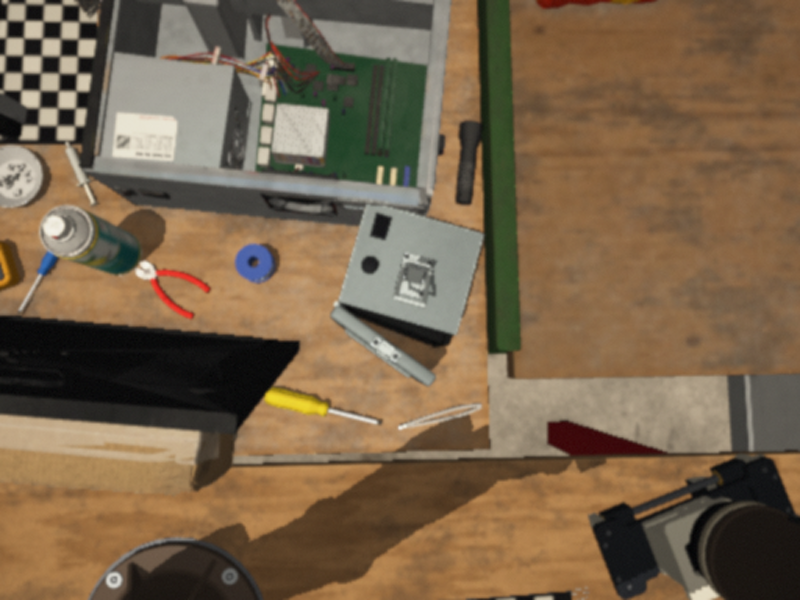

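The top view shows the extractor top with corners near (368,205), (482,237), (453,335) and (342,303), and the door ajar from (335,308) to (433,382). The side view shows the latch standing near (370,260). I'll enlarge both.

```bash
cat > h.py <<'E'
from cell import *
import cv2,numpy as np
from scipy.spatial.transform import Rotation as R
def crop(n,r0,c0,h,w,k):
    im=get_image(n)[r0:r0+h,c0:c0+w,::-1]
    return cv2.resize(im,(w*k,h*k),interpolation=cv2.INTER_CUBIC)
def ray(n,u,v):
    p=camera_params(n);d=R.from_rotvec(p['rotation']).as_matrix()@np.linalg.inv(p['intrinsics'])@[u,v,1];return p['eye'],d
def atz(n,u,v,z):
    e,d=ray(n,u,v);return e+d*(z-e[2])/d[2]
def proj(n,P):
    p=camera_params(n);q=p['intrinsics']@R.from_rotvec(p['rotation']).as_matrix().T@(np.atleast_2d(P)-p['eye']).T
    return (q[:2]/q[2]).T
E
python3 - <<'E'
from h import *
a=crop("top",125,205,130,110,5)
cv2.imwrite("pics/a.png",a[:600])
a=crop("side",130,185,120,105,5)
cv2.imwrite("pics/b.png",a[:600])
a=cv2.imread("pics/a.png");b=cv2.imread("pics/b.png")
print(a.shape,b.shape)
E
```

```text
(600, 550, 3) (600, 525, 3)
```

View pics/a.png

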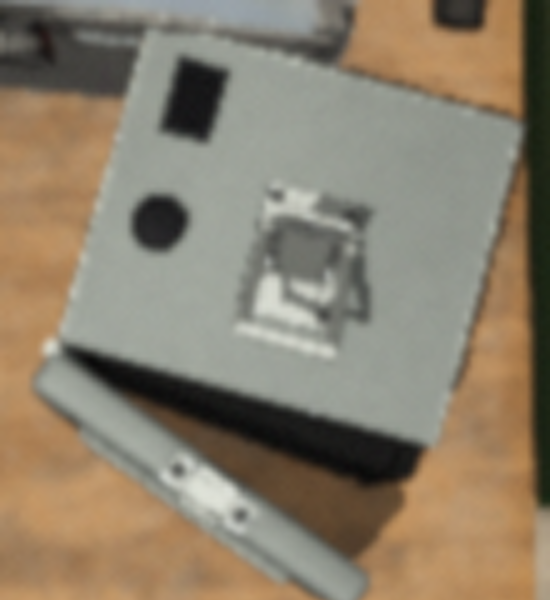

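View pics/b.png

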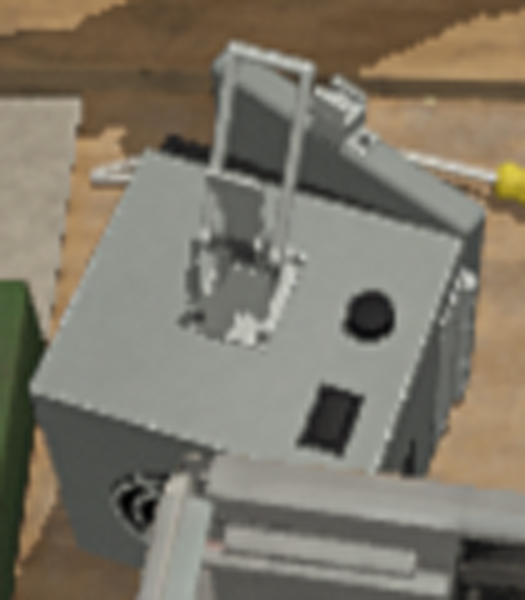

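Top crop: lid corners at (150,28), (522,128), (432,443) and (62,343), bail bar (237,327)-(337,350), keeper centre about (207,490). Side crop: bail bar (228,45)-(310,70), lever's upper end (235,180), keeper about (340,100). I'll fit the pose from these.

```bash
cat >> h.py <<'E'
def A(u,v): return (u+.5)/5-.5+205,(v+.5)/5-.5+125
def B(u,v): return (u+.5)/5-.5+185,(v+.5)/5-.5+130
def tri(pt,ps):
    M=[];b=[]
    for n,p in(("top",pt),("side",ps)):
        e,d=ray(n,*p);d=d/np.linalg.norm(d);Q=np.eye(3)-np.outer(d,d);M.append(Q);b.append(Q@e)
    X=np.linalg.lstsq(np.vstack(M),np.hstack(b),rcond=None)[0]
    return X,[np.linalg.norm(Q@X-c)*1e3 for Q,c in zip(M,b)]
E
cat > m.py <<'E'
from h import *
from scipy.optimize import least_squares
loc=np.array([[65,75,170],[65,-75,170],[-65,-75,170],[-65,75,170]])/1e3
tp=np.array([A(150,28),A(522,128),A(432,443),A(62,343)])
sp=np.array([B(32,388),B(148,152),B(463,238)]) # back-right, front-right, front-left
def W(p,l): c,s=np.cos(p[2]),np.sin(p[2]);return np.c_[p[0]+c*l[:,0]-s*l[:,1],p[1]+s*l[:,0]+c*l[:,1],l[:,2]+p[3]]
f=lambda p:np.r_[(proj("top",W(p,loc))-tp).ravel(),(proj("side",W(p,loc[[1,2,3]]))-sp).ravel()]
r=least_squares(f,[.6,-.3,-.2,0]);print(r.x,np.round(r.fun,1))
r0=least_squares(lambda q:f([*q,0]),[.6,-.3,-.2]);print(r0.x,np.round(r0.fun,1))
p=[*r0.x,0]
c,s=np.cos(p[2]),np.sin(p[2]);Rz=np.array([[c,-s,0],[s,c,0],[0,0,1]]);t=np.array([p[0],p[1],0])
L=lambda X:np.round((Rz.T@(X-t))*1e3,1)
for n,a,b in(("bar R",A(337,350),B(228,45)),("bar L",A(237,327),B(310,70)),("keeper",A(207,490),B(338,102)),("levertab",A(302,240),B(238,178))):
    X,e=tri(a,b);print(n,X.round(4),e,L(X))
for l in ([45,-5,188],[0,-5,188],[-30,-5,188],[-65,75,140]):print(l,proj("top",Rz@(np.array(l)/1e3)+t),proj("side",Rz@(np.array(l)/1e3)+t))
for q in((335,590),(365,585),(40,375),(50,395),(207,490)):print(L(atz("top",*A(*q),.17)))
E
python3 m.py
```

```text
[ 0.48419549 -0.32910734 -0.28619873 -0.00261183] [-0.3 -1.2  0.2 -0.2  0.9  1.7 -1.2  0.6 -0.4  0.9 -0.5 -0.1  0.4  0.4]
[ 0.48443532 -0.32890922 -0.28533974] [-0.4 -1.6  0.3 -0.6  1.   1.5 -1.3  0.4 -0.5  0.5 -0.5 -0.7  0.5 -0.2]
bar R [ 0.4311 -0.3361  0.2832] [np.float64(0.31696745829105255), np.float64(0.3169674582907264)] [-49.2 -21.9 283.2]
bar L [ 0.4394 -0.3036  0.2796] [np.float64(0.39501517950192977), np.float64(0.39501517950209)] [-50.3  11.6 279.6]
keeper [ 0.3873 -0.2955  0.1904] [np.float64(0.8689209634256783), np.float64(0.8689209634253312)] [-102.6    4.7  190.4]
levertab [ 0.4717 -0.3293  0.2512] [np.float64(2.1143077594918065), np.float64(2.114307759491338)] [-12.1  -4.  251.2]
[45, -5, 188] [[272.35562317 147.956843  ]] [[224.76199261 204.77878844]]
[0, -5, 188] [[266.07369623 170.85998858]] [[232.44024594 186.89488225]]
[-30, -5, 188] [[261.84922852 186.26188673]] [[237.33042748 175.50485067]]
[-65, 75, 140] [[216.40667638 194.83679178]] [[277.09441098 184.26574604]]
[-125.9  -51.4  170. ]
[-121.1  -61.8  170. ]
[-77.5  77.5 170. ]
[-83.8  71.8 170. ]
[-102.5    5.1  170. ]
```

```bash
cat > m2.py <<'E'
from h import *
F=lambda u,v:((u+.5)*.64-.5,(v+.5)*.64-.5)
for n,a,b in(("mon A/top",(238,430),(512,70)),("mon B/bot",(298,342),(472,310)),("mon B/top",(298,342),(512,70)),("mon A/bot",(238,430),(472,310)),("green corner",(520,350),(298,290)),("green2",(490,350),(278,292)),("case corner",(430,205),(345,352)),("green far",(515,190),(235,598)),("tweezers",(480,406),(320,256))):
    X,e=tri(F(*a),F(*b));print(n,X.round(3),np.round(e,1))
E
python3 m2.py
```

```text
mon A/top [ 0.319 -0.164  0.417] [2.8 2.8]
mon B/bot [ 0.4   -0.172  0.007] [2.6 2.6]
mon B/top [ 0.392 -0.199  0.474] [24. 24.]
mon A/bot [ 0.264 -0.097 -0.205] [48.7 48.7]
green corner [ 0.383 -0.474  0.03 ] [16.6 16.6]
green2 [ 0.387 -0.47   0.025] [20.7 20.7]
case corner [ 0.563 -0.354  0.169] [0.3 0.3]
green far [ 0.792 -0.654 -0.675] [3.1 3.1]
tweezers [ 0.304 -0.433  0.013] [1.5 1.5]
```

```bash
cat > m3.py <<'E'
from h import *
F=lambda u,v:((u+.5)*.64-.5,(v+.5)*.64-.5)
for n,a,b in(("gtop",(520,350),(278,287)),("gbot",(490,352),(300,292))):
    X,e=tri(F(*a),F(*b));print(n,X.round(3),np.round(e,1))
s=observe();T=R.from_rotvec(s['ee_rot']).as_matrix();print(T.round(3))
E
python3 m3.py
cat >> h.py <<'E'
YAW=-.28534;C=np.array([.48444,-.32891,0]);RZ=R.from_euler('z',YAW).as_matrix()
W=lambda l:RZ@(np.array(l)/1e3)+C
# go: local target (mm) of TCP + tool pitch (rad; 0=down, + tips point to local +x) -> total shift in tool axes & rotvec
def go(l,pitch=0,flip=1):
    s=observe();T=R.from_rotvec(s['ee_rot'])
    z=np.array([np.sin(pitch),0,-np.cos(pitch)]);y=np.array([0,flip,0.]);x=np.cross(y,z)
    D=R.from_matrix(RZ@np.c_[x,y,z])
    print('clock',s['clock'],'d tool(mm)',((T.inv().apply(W(l)-s['position']))*1e3).round(1),'turn',(T.inv()*D).as_rotvec().round(3))
def st():
    s=observe();p=s['position'];T=RZ.T@R.from_rotvec(s['ee_rot']).as_matrix()
    print('t',round(s['clock'],2),'loc mm',((RZ.T@(p-C))*1e3).round(1),'F loc',(RZ.T@s['force']).round(1),'w',round(s['width'],3),'gf',round(s['gripper_force'],1),'z',T[:,2].round(2),'y',T[:,1].round(2))
E
python3 -c "
from h import *
st();go([-150,-30,230],0,1);go([-150,-30,230],0,-1);go([-150,-30,230],.5,-1);go([-150,-30,230],.5,1)"
```

```text
gtop [ 0.383 -0.49   0.034] [0.1 0.1]
gbot [ 0.382 -0.454  0.017] [2.9 2.9]
[[ 0.943  0.334 -0.   ]
 [ 0.334 -0.943  0.001]
 [-0.    -0.001 -1.   ]]
t 0.2 loc mm [-191.4 -327.   237.2] F loc [-0.7  0.1 -0. ] w 1.001 gf 0.0 z [-0.  0. -1.] y [ 0.59 -0.81 -0.  ]
clock 0.2 d tool(mm) [ 207.5 -216.4    7.4] turn [-0.000e+00 -1.000e-03 -2.516e+00]
clock 0.2 d tool(mm) [ 207.5 -216.4    7.4] turn [-0.001  0.     0.626]
clock 0.2 d tool(mm) [ 207.5 -216.4    7.4] turn [-0.157  0.484  0.613]
clock 0.2 d tool(mm) [ 207.5 -216.4    7.4] turn [-0.626 -0.204 -2.449]
```

```bash
python3 -m pendant '[0,0,0,0,0,0.157,0, 0,0,0,0,0,0.157,0, 0,0,0,0,0,0.157,0, 0,0,0,0,0,0.155,0, 0.004,-0.04,0,0,0,0,0, 0.004,-0.04,0,0,0,0,0, 0.004,-0.04,0,0,0,0,0, 0.004,-0.04,0,0,0,0,0, 0.004,-0.04,0,0,0,0,0, 0.004,-0.04,0,0,0,0,0]' 20
python3 -c "
from h import *
st();go([-165,-30,155],0,-1)"
```

```text
clock: 1.45
position: [0.2998, -0.3642, 0.2377]
ee_rot: [3.11, -0.446, 0.0]
force: [0.4, -0.4, -1.0]
width: 0.012
gripper_force: 0.0
t 1.45 loc mm [-167.2  -85.8  237.7] F loc [ 0.5 -0.2 -1. ] w 0.012 gf 0.0 z [ 0. -0. -1.] y [ 0. -1.  0.]
clock 1.45 d tool(mm) [  2.2 -55.8  82.7] turn [ 0. -0.  0.]
```

```bash
python3 -m pendant '[0,-0.03,0,0,0,0,0, 0,-0.026,0,0,0,0,0, 0,0,0.03,0,0,0,0, 0,0,0.03,0,0,0,0, 0,0,0.022,0,0,0,0, 0,0,0,0,0,0,0]'
python3 -c "
from h import *
st();cv2.imwrite('pics/c.png',np.hstack([crop('top',125,165,150,135,3),crop('side',100,150,150,130,3)]))"
```

```text
clock: 2.2
position: [0.3143, -0.311, 0.1546]
ee_rot: [-3.108, 0.446, 0.004]
force: [0.7, 0.4, -0.1]
width: 0.004
gripper_force: 0.0
t 2.2 loc mm [-168.3  -30.7  154.6] F loc [ 0.6  0.6 -0.1] w 0.004 gf 0.0 z [-0.  0. -1.] y [ 0. -1. -0.]
```

View pics/c.png

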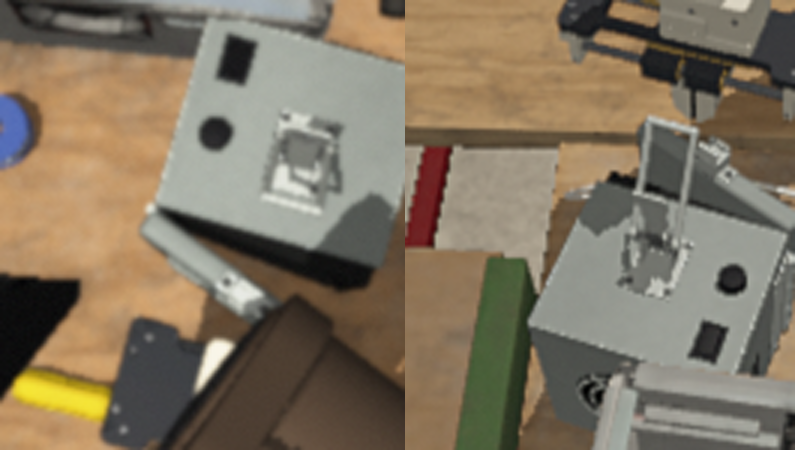

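The gripper is in front of the door with the fingertips below its top edge, and the bail is clear of it (side crop, bail about (670,125)). Now I'll push the door.

```bash
python3 -m pendant '[0.01,0,0,0,0,0,0, 0.01,0,0,0,0,0,0, 0.01,0,0,0,0,0,0, 0.006,0,0,0,0,0,0, 0.005,0,0,0,0,0,0, 0.004,0,0,0,0,0,0, 0,0,0,0,0,0,0]'
python3 -c "
from h import *
st()"
```

```text
clock: 3.18
position: [0.3589, -0.3245, 0.1558]
ee_rot: [3.11, -0.446, 0.001]
force: [0.4, 0.2, 0.5]
width: 0.005
gripper_force: 0.0
t 3.17 loc mm [-121.7  -31.1  155.8] F loc [0.3 0.3 0.5] w 0.005 gf 0.0 z [ 0. -0. -1.] y [ 0. -1.  0.]
```

```bash
python3 -m pendant '[0.003,0,0,0,0,0,0, 0.003,0,0,0,0,0,0, 0.002,0,0,0,0,0,0, 0,0,0,0,0,0,0]'
python3 -c "
from h import *
st()"
```

```text
clock: 3.68
position: [0.3665, -0.3268, 0.1558]
ee_rot: [3.11, -0.446, 0.001]
force: [0.1, 0.1, -0.4]
width: 0.005
gripper_force: 0.0
t 3.67 loc mm [-113.8  -31.2  155.8] F loc [ 0.   0.1 -0.4] w 0.005 gf 0.0 z [ 0. -0. -1.] y [ 0. -1.  0.]
```

```bash
python3 -m pendant '[0.002,0,0,0,0,0,0, 0.001,0,0,0,0,0,0, 0.001,0,0,0,0,0,0, 0,0,0,0,0,0,0]'
python3 -c "
from h import *
st()"
```

```text
clock: 4.18
position: [0.3701, -0.3279, 0.1558]
ee_rot: [3.11, -0.446, 0.0]
force: [-1.3, 0.3, 0.1]
width: 0.003
gripper_force: 0.1
t 4.17 loc mm [-110.   -31.2  155.8] F loc [-1.3 -0.   0.1] w 0.003 gf 0.1 z [ 0. -0. -1.] y [ 0. -1.  0.]
```

```bash
python3 -m pendant '[0.001,0,0,0,0,0,0, 0.001,0,0,0,0,0,0, 0.001,0,0,0,0,0,0, 0,0,0,0,0,0,0]'
python3 -c "
from h import *
st()"
```

```text
clock: 4.68
position: [0.373, -0.3287, 0.1557]
ee_rot: [-3.11, 0.446, -0.0]
force: [-0.3, 0.3, 0.3]
width: 0.003
gripper_force: 0.1
t 4.67 loc mm [-107.   -31.1  155.7] F loc [-0.4  0.2  0.3] w 0.003 gf 0.1 z [ 0.  0. -1.] y [ 0. -1. -0.]
```

```bash
python3 -m pendant '[0.001,0,0,0,0,0,0, 0.001,0,0,0,0,0,0, 0.0005,0,0,0,0,0,0, 0,0,0,0,0,0,0]'
python3 -c "
from h import *
st()"
```

```text
clock: 5.18
position: [0.3742, -0.3292, 0.1556]
ee_rot: [-3.109, 0.447, 0.003]
force: [-5.8, 0.7, 2.9]
width: 0.004
gripper_force: 2.7
t 5.17 loc mm [-105.7  -31.3  155.6] F loc [-5.8 -0.9  2.9] w 0.004 gf 2.7 z [-0.  0. -1.] y [-0. -1. -0.]
```

```bash
python3 -m pendant '[0.001,0,0,0,0,0,0, 0.0005,0,0,0,0,0,0, 0,0,0,0,0,0,0]'
python3 -c "
from h import *
st()"
```

```text
clock: 5.55
position: [0.3748, -0.3295, 0.1555]
ee_rot: [-3.109, 0.448, 0.005]
force: [-8.9, 2.3, 5.9]
width: 0.005
gripper_force: 4.3
t 5.55 loc mm [-105.1  -31.4  155.5] F loc [-9.2 -0.3  5.9] w 0.005 gf 4.3 z [-0.  0. -1.] y [-0. -1. -0.]
```

The door is on its seal (9 N). Next I'll back off, rise and go over the bail.

```bash
python3 -m pendant '[-0.02,0,0,0,0,0,0, -0.03,0,0,0,0,0,0.06, 0,0,-0.045,0,0,0,0.06, 0,0,-0.045,0,0,0,0.06, 0,0,-0.045,0,0,0,0.06, 0,-0.013,-0.035,0,0,0,0.06, 0.035,-0.013,0,0,0,0,0.06, 0.04,0,0,0,0,0,0.06, 0.036,0,0,0,0,0,0.06, 0,0,0,0,0,0,0.06]'
python3 -c "
from h import *
st();go([-44,-5,272],0,-1);cv2.imwrite('pics/d.png',np.hstack([crop('top',125,185,130,130,3),crop('side',70,150,130,130,3)]))"
```

```text
clock: 6.8
position: [0.445, -0.3218, 0.3251]
ee_rot: [-3.11, 0.443, -0.001]
force: [-1.1, -0.9, -0.4]
width: 0.654
gripper_force: 0.0
t 6.8 loc mm [-39.9  -4.3 325.1] F loc [-0.8 -1.2 -0.4] w 0.654 gf 0.0 z [ 0.  0. -1.] y [ 0. -1. -0.]
clock 6.8 d tool(mm) [-4.1  0.8 53.1] turn [-0.001 -0.001  0.002]
```

View pics/d.png

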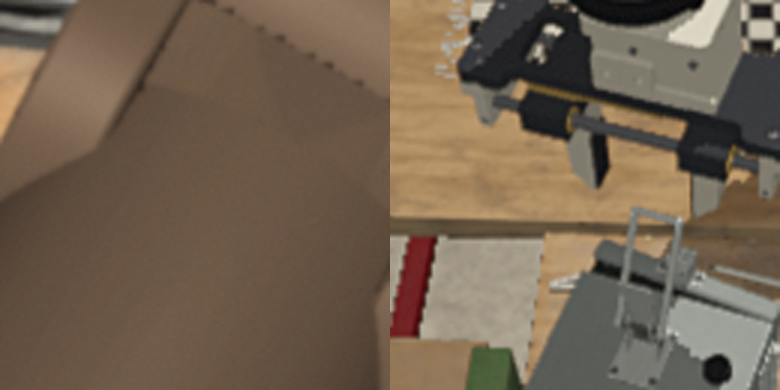

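The side crop shows the two fingertips, at (597,185) and (705,210), straddling the bail bar at (657,215). I'll descend and grip.

```bash
python3 -m pendant '[-0.002,0,0.02,0,0,0,0.06, -0.002,0.001,0.02,0,0,0,0.06, 0,0,0.013,0,0,0,0.06, 0,0,0,0,0,0,0.045, 0,0,0,0,0,0,0.035, 0,0,0,0,0,0,0.03, 0,0,0,0,0,0,0.03]' 20
python3 -c "
from h import *
st()"
```

```text
clock: 7.78
position: [0.4389, -0.321, 0.2734]
ee_rot: [-3.109, 0.445, -0.001]
force: [-0.7, 5.1, 2.9]
width: 0.383
gripper_force: 20.0
t 7.78 loc mm [-46.   -5.3 273.4] F loc [-2.1  4.7  2.9] w 0.383 gf 20.0 z [ 0.  0. -1.] y [ 0. -1. -0.]
```

```bash
python3 -m pendant '[-0.0055,-0.0005,0.01,0,0,0,0.03, -0.0055,0,0.01,0,0,0,0.03, -0.0055,0,0.01,0,0,0,0.03, -0.0055,0,0.01,0,0,0,0.03, 0,0,0,0,0,0,0.03]'
python3 -c "
from h import *
st();cv2.imwrite('pics/e.png',np.hstack([crop('side',90,170,120,130,5)]))"
```

```text
clock: 8.4
position: [0.4172, -0.3145, 0.2317]
ee_rot: [-3.109, 0.446, 0.001]
force: [1.8, 4.8, 0.9]
width: 0.382
gripper_force: 20.0
t 8.4 loc mm [-68.6  -5.1 231.7] F loc [0.4 5.1 0.9] w 0.382 gf 20.0 z [-0.  0. -1.] y [ 0. -1. -0.]
```

View pics/e.png

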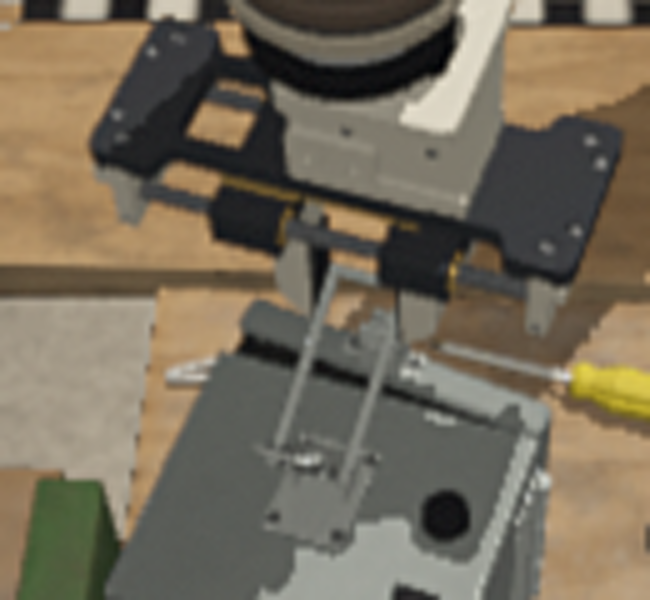

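The bail is held with its bar at about (355,270) and follows the gripper, with the door shut beneath it. Moving on to above the keeper's outer side.

```bash
python3 -m pendant '[-0.006,0,0.009,0,0,0,0.03, -0.006,0,0.009,0,0,0,0.03, -0.003,0,0.009,0,0,0,0.03, 0,0,0,0,0,0,0.03]'
python3 -c "
from h import *
st();cv2.imwrite('pics/f.png',np.hstack([crop('side',110,185,100,100,6)]))"
```

```text
clock: 8.95
position: [0.4034, -0.3104, 0.205]
ee_rot: [-3.109, 0.445, -0.001]
force: [2.6, 4.2, 1.1]
width: 0.38
gripper_force: 20.0
t 8.95 loc mm [-82.9  -5.  205. ] F loc [1.3 4.8 1.1] w 0.38 gf 20.0 z [ 0.  0. -1.] y [ 0. -1. -0.]
```

View pics/f.png

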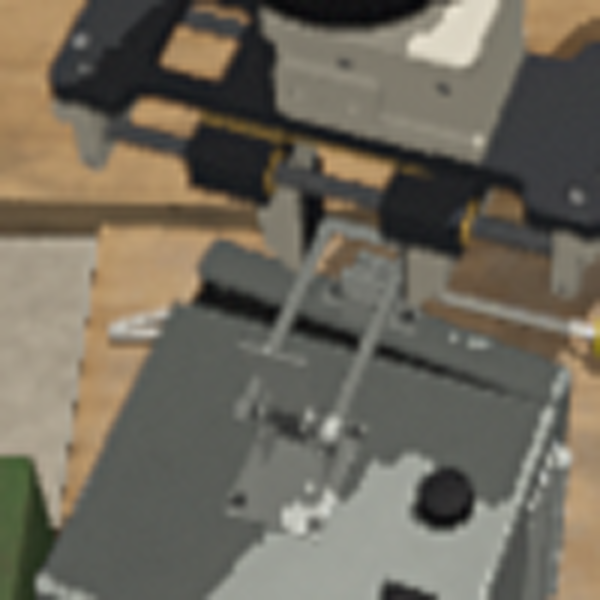

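The bar's left corner is at crop pixel (328,228), the keeper block at roughly (340-390, 255-300). I'll check this against the model.

```bash
python3 - <<'E'
from h import *
f=lambda u,v:((u+.5)/6-.5+185,(v+.5)/6-.5+110)
e,d=ray("side",*f(328,228));el=RZ.T@(e-C);dl=RZ.T@d
for y in(-22,-20.5,-19):
    k=(y/1e3-el[1])/dl[1];print(y,((el+k*dl)*1e3).round(1))
for l in([-83,-20.5,205],[-92,-20.5,205],[-92,10.5,205],[-76,-16,195],[-76,2,195],[-76,-16,170],[-94,-16,190],[-94,2,190]):
    u=proj("side",W(l))[0];print(l,((u-[185,110]+.5)*6-.5).round())
E
```

```text
-22 [-91.1 -22.  202.5]
-20.5 [-87.5 -20.5 207.5]
-19 [-83.9 -19.  212.6]
[-83, -20.5, 205] [324. 242.]
[-92, -20.5, 205] [332. 223.]
[-92, 10.5, 205] [413. 244.]
[-76, -16, 195] [330. 276.]
[-76, 2, 195] [377. 289.]
[-76, -16, 170] [333. 316.]
[-94, -16, 190] [347. 247.]
[-94, 2, 190] [394. 259.]
```

```bash
python3 -m pendant '[0,0,0.004,0,0,0,0.03, 0,0,0.003,0,0,0,0.03, 0,0,0.001,0,0,0,0.03, 0,0,0,0,0,0,0.03]'; python3 -c "
from h import *
st()"
```

```text
clock: 9.5
position: [0.4035, -0.3105, 0.1974]
ee_rot: [-3.109, 0.445, -0.001]
force: [2.2, 4.7, 0.8]
width: 0.378
gripper_force: 20.0
t 9.5 loc mm [-82.8  -5.1 197.4] F loc [0.8 5.1 0.8] w 0.378 gf 20.0 z [ 0.  0. -1.] y [ 0. -1. -0.]
```

```bash
python3 -m pendant '[0,0,0.001,0,0,0,0.03, 0,0,0.001,0,0,0,0.03, 0,0,0,0,0,0,0.03]'; python3 -c "
from h import *
st()"
```

```text
clock: 9.88
position: [0.4036, -0.3105, 0.1955]
ee_rot: [-3.109, 0.445, -0.001]
force: [3.7, 5.5, 1.4]
width: 0.378
gripper_force: 20.0
t 9.88 loc mm [-82.7  -5.1 195.5] F loc [2.  6.3 1.4] w 0.378 gf 20.0 z [ 0.  0. -1.] y [ 0. -1. -0.]
```

```bash
python3 -m pendant '[0,0,0.001,0,0,0,0.03, 0,0,0.001,0,0,0,0.03, 0,0,0,0,0,0,0.03]'; python3 -c "
from h import *
st()"
```

```text
clock: 10.25
position: [0.4037, -0.3105, 0.1934]
ee_rot: [-3.109, 0.445, -0.001]
force: [4.3, 5.0, 1.6]
width: 0.377
gripper_force: 20.0
t 10.25 loc mm [-82.6  -5.1 193.4] F loc [2.7 6.  1.6] w 0.377 gf 20.0 z [ 0.  0. -1.] y [ 0. -1. -0.]
```

```bash
python3 -m pendant '[0,0,0.001,0,0,0,0.03, 0,0,0,0,0,0,0.03]'; python3 -c "
from h import *
st()"
```

```text
clock: 10.5
position: [0.4037, -0.3105, 0.1925]
ee_rot: [-3.109, 0.445, -0.002]
force: [2.6, 5.1, 1.0]
width: 0.38
gripper_force: 20.0
t 10.5 loc mm [-82.6  -5.1 192.5] F loc [1.1 5.6 1. ] w 0.38 gf 20.0 z [ 0.  0. -1.] y [ 0. -1. -0.]
```

```bash
python3 -m pendant '[0,0,0.001,0,0,0,0.03, 0,0,0.001,0,0,0,0.03, 0,0,0,0,0,0,0.03]'; python3 -c "
from h import *
st()"
```

```text
clock: 10.88
position: [0.4037, -0.3105, 0.1905]
ee_rot: [-3.109, 0.445, -0.002]
force: [3.7, 4.9, 0.4]
width: 0.379
gripper_force: 20.0
t 10.88 loc mm [-82.6  -5.1 190.5] F loc [2.2 5.8 0.4] w 0.379 gf 20.0 z [ 0.  0. -1.] y [ 0. -1. -0.]
```

```bash
python3 -c "
from h import *
st();cv2.imwrite('pics/g.png',np.hstack([crop('side',135,220,60,60,10)]))"
```

```text
t 10.88 loc mm [-82.6  -5.1 190.5] F loc [2.2 5.8 0.4] w 0.379 gf 20.0 z [ 0.  0. -1.] y [ 0. -1. -0.]
```

View pics/g.png

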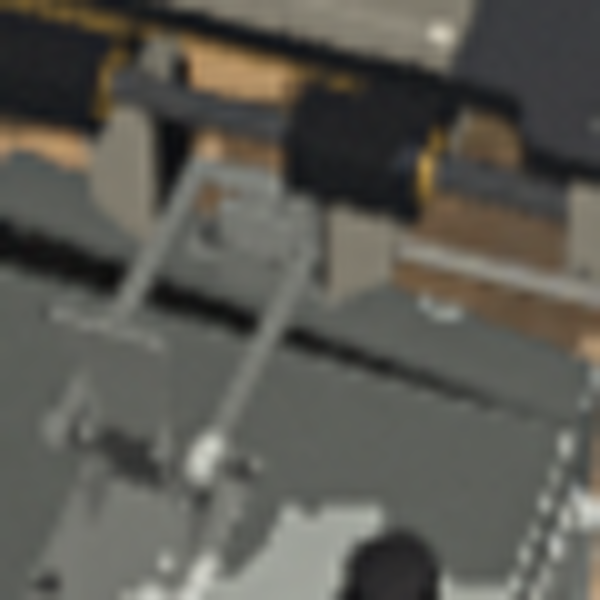

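The bar runs from (200,165) to (300,190), with the keeper just behind it at (220-300, 190-250). It may be outside the lip, so I'll compare projections.

```bash
python3 - <<'E'
from h import *
k=10
def P(l): return (((proj("side",W(l))[0]-[220,135]+.5)*k-.5)).round()
for l in([-91,-20.5,190],[-86.5,-20.5,190],[-91,10.5,190],[-82.6,-20.5,190],[-76,-16,195],[-76,2,195],[-80,-16,195],[-94,-16,190],[-91,-16,190],[-94,2,190],[-94,-16,170],[-94,-30,170],[-76,-30,170]):
    print(l,P(l))
e,d=ray("side",220+(200.5)/10-.5,135+165.5/10-.5);el=RZ.T@(e-C);dl=RZ.T@d
for z in(188,190,192):
    q=(z/1e3-el[2])/dl[2];print(((el+q*dl)*1e3).round(1))
E
```

```text
[-91, -20.5, 190] [206. 167.]
[-86.5, -20.5, 190] [199. 182.]
[-91, 10.5, 190] [338. 203.]
[-82.6, -20.5, 190] [193. 196.]
[-76, -16, 195] [201. 211.]
[-76, 2, 195] [279. 232.]
[-80, -16, 195] [207. 197.]
[-94, -16, 190] [229. 162.]
[-91, -16, 190] [225. 172.]
[-94, 2, 190] [306. 182.]
[-94, -16, 170] [232. 215.]
[-94, -30, 170] [174. 199.]
[-76, -30, 170] [146. 261.]
[-92.5 -22.4 188. ]
[-91.1 -21.8 190. ]
[-89.7 -21.2 192. ]
```

```bash
python3 -m pendant '[0,0,0.001,0,0,0,0.03, 0,0,0,0,0,0,0.03]'; python3 -c "
from h import *
st()"
```

```text
clock: 11.18
position: [0.4038, -0.3105, 0.1895]
ee_rot: [-3.11, 0.445, -0.002]
force: [4.1, 4.5, 1.5]
width: 0.378
gripper_force: 20.0
t 11.18 loc mm [-82.6  -5.1 189.5] F loc [2.7 5.5 1.5] w 0.378 gf 20.0 z [ 0.  0. -1.] y [ 0. -1. -0.]
```

```bash
python3 -m pendant '[0,0,0.001,0,0,0,0.03, 0,0,0,0,0,0,0.03]'; python3 -c "
from h import *
st()"
```

```text
clock: 11.42
position: [0.4039, -0.3105, 0.1886]
ee_rot: [-3.11, 0.445, -0.002]
force: [4.5, 4.7, 0.5]
width: 0.38
gripper_force: 20.0
t 11.43 loc mm [-82.5  -5.1 188.6] F loc [3.  5.8 0.5] w 0.38 gf 20.0 z [ 0.  0. -1.] y [ 0. -1. -0.]
```

```bash
python3 -m pendant '[0,0,0.001,0,0,0,0.03, 0,0,0,0,0,0,0.03]'; python3 -c "
from h import *
st()"
```

```text
clock: 11.68
position: [0.404, -0.3106, 0.1876]
ee_rot: [-3.11, 0.445, -0.003]
force: [4.1, 5.0, 1.4]
width: 0.382
gripper_force: 20.0
t 11.68 loc mm [-82.3  -5.1 187.6] F loc [2.5 5.9 1.4] w 0.382 gf 20.0 z [ 0.  0. -1.] y [ 0. -1. -0.]
```

```bash
python3 -m pendant '[0,0,0.001,0,0,0,0.03, 0,0,0,0,0,0,0.03]'; python3 -c "
from h import *
st()"
```

```text
clock: 11.92
position: [0.404, -0.3106, 0.1866]
ee_rot: [-3.11, 0.445, -0.003]
force: [4.0, 4.6, 1.2]
width: 0.38
gripper_force: 20.0
t 11.93 loc mm [-82.3  -5.1 186.6] F loc [2.6 5.5 1.2] w 0.38 gf 20.0 z [ 0.  0. -1.] y [ 0. -1. -0.]
```

```bash
python3 -m pendant '[0.001,0,0,0,0,0,0.03, 0.001,0,0,0,0,0,0.03, 0,0,0,0,0,0,0.03]'; python3 -c "
from h import *
st()"
```

```text
clock: 12.3
position: [0.4043, -0.3107, 0.186]
ee_rot: [-3.109, 0.446, 0.003]
force: [-0.1, 5.3, -0.2]
width: 0.381
gripper_force: 20.0
t 12.3 loc mm [-82.   -5.1 186. ] F loc [-1.6  5.1 -0.2] w 0.381 gf 20.0 z [-0.  0. -1.] y [ 0. -1. -0.]
```

```bash
python3 -m pendant '[0.001,0,0,0,0,0,0.03, 0.001,0,0,0,0,0,0.03, 0,0,0,0,0,0,0.03]'; python3 -c "
from h import *
st()"
```

```text
clock: 12.68
position: [0.4059, -0.3111, 0.1858]
ee_rot: [-3.108, 0.446, 0.004]
force: [-0.3, 5.9, 1.3]
width: 0.383
gripper_force: 20.0
t 12.68 loc mm [-80.3  -5.  185.8] F loc [-1.9  5.6  1.3] w 0.383 gf 20.0 z [-0.  0. -1.] y [ 0. -1. -0.]
```

```bash
python3 -m pendant '[0.001,0,0,0,0,0,0.03, 0.001,0,0,0,0,0,0.03, 0,0,0,0,0,0,0.03]'; python3 -c "
from h import *
st()"
```

```text
clock: 13.05
position: [0.4077, -0.3116, 0.1857]
ee_rot: [-3.108, 0.446, 0.004]
force: [-1.1, 5.5, 0.4]
width: 0.378
gripper_force: 20.0
t 13.05 loc mm [-78.5  -5.  185.7] F loc [-2.6  5.   0.4] w 0.378 gf 20.0 z [-0.  0. -1.] y [ 0. -1. -0.]
```

```bash
python3 -m pendant '[0.001,0,0,0,0,0,0.03, 0.0005,0,0,0,0,0,0.03, 0,0,0,0,0,0,0.03]'; python3 -c "
from h import *
st()"
```

```text
clock: 13.42
position: [0.4088, -0.312, 0.1856]
ee_rot: [-3.108, 0.446, 0.005]
force: [-1.5, 6.4, 0.2]
width: 0.38
gripper_force: 20.0
t 13.43 loc mm [-77.4  -5.1 185.6] F loc [-3.2  5.7  0.2] w 0.38 gf 20.0 z [-0.  0. -1.] y [ 0. -1. -0.]
```

```bash
python3 -m pendant '[0.001,0,0,0,0,0,0.03, 0.001,0,0,0,0,0,0.03, 0,0,0,0,0,0,0.03]'; python3 -c "
from h import *
st()"
```

```text
clock: 13.8
position: [0.4094, -0.3121, 0.1852]
ee_rot: [-3.107, 0.446, 0.009]
force: [-5.6, 7.8, 0.8]
width: 0.381
gripper_force: 20.0
t 13.8 loc mm [-76.7  -5.  185.2] F loc [-7.6  5.9  0.8] w 0.381 gf 20.0 z [-0.01  0.   -1.  ] y [ 0. -1. -0.]
```

```bash
python3 -m pendant '[0.001,0,0,0,0,0,0.03, 0.001,0,0,0,0,0,0.03, 0,0,0,0,0,0,0.03]'; python3 -c "
from h import *
st();cv2.imwrite('pics/i.png',np.hstack([crop('side',135,210,60,70,10)]))"
```

```text
clock: 14.18
position: [0.41, -0.3124, 0.185]
ee_rot: [-3.107, 0.447, 0.013]
force: [-10.4, 8.8, 4.0]
width: 0.382
gripper_force: 20.0
t 14.18 loc mm [-76.   -5.1 185. ] F loc [-12.5   5.5   4. ] w 0.382 gf 20.0 z [-0.01  0.   -1.  ] y [-0. -1. -0.]
```

```bash
python3 -m pendant '[-0.002,0,0,0,0,0,0.03, -0.001,0,0.001,0,0,0,0.03, 0,0,0.001,0,0,0,0.03, 0,0,0,0,0,0,0.03]'; python3 -c "
from h import *
st()"
```

```text
clock: 14.72
position: [0.4099, -0.3124, 0.1847]
ee_rot: [-3.108, 0.446, 0.004]
force: [-5.3, 7.4, 11.9]
width: 0.383
gripper_force: 20.0
t 14.72 loc mm [-76.2  -5.1 184.7] F loc [-7.2  5.6 11.9] w 0.383 gf 20.0 z [-0.  0. -1.] y [ 0. -1. -0.]
```

```bash
python3 -m pendant '[0,0,0.001,0,0,0,0.03, 0,0,0.001,0,0,0,0.03, 0,0,0,0,0,0,0.03]'; python3 -c "
from h import *
st()"
```

```text
clock: 15.1
position: [0.4104, -0.3126, 0.1834]
ee_rot: [-3.109, 0.446, 0.002]
force: [-6.5, 9.0, 16.8]
width: 0.378
gripper_force: 20.0
t 15.1 loc mm [-75.6  -5.1 183.4] F loc [-8.8  6.8 16.8] w 0.378 gf 20.0 z [-0.  0. -1.] y [ 0. -1. -0.]
```

```bash
python3 -m pendant '[0,0,-0.002,0,0,0,0.03, 0,0,0,0,0,0,0.03]'; python3 -c "
from h import *
st();a=crop('side',140,215,45,55,14);a=cv2.convertScaleAbs(a,alpha=1.5);cv2.imwrite('pics/j.png',a[:600])
P=lambda l:((proj('side',W(l))[0]-[215,140]+.5)*14-.5).round()
for m in(-88,-85):
  print(m,[P([m+x,y,z]) for x,y,z in((9,-14,195),(9,4,195),(3,-14,195),(-9,-14,190),(-9,4,190))])
for l in([-86,-20.5,187.5],[-86,-20.5,192],[-86,-20.5,184]):print(l,P(l))"
```

```text
clock: 15.35
position: [0.4102, -0.3124, 0.184]
ee_rot: [-3.108, 0.446, 0.003]
force: [-1.4, 5.7, 3.2]
width: 0.379
gripper_force: 20.0
t 15.35 loc mm [-75.9  -5.  184. ] F loc [-2.9  5.1  3.2] w 0.379 gf 20.0 z [-0.  0. -1.] y [ 0. -1. -0.]
-88 [array([370., 214.]), array([479., 243.]), array([383., 184.]), array([409., 145.]), array([517., 174.])]
-85 [array([364., 229.]), array([473., 258.]), array([377., 199.]), array([403., 160.]), array([511., 189.])]
[-86, -20.5, 187.5] [348. 197.]
[-86, -20.5, 192] [347. 180.]
[-86, -20.5, 184] [349. 211.]
```

View pics/j.png

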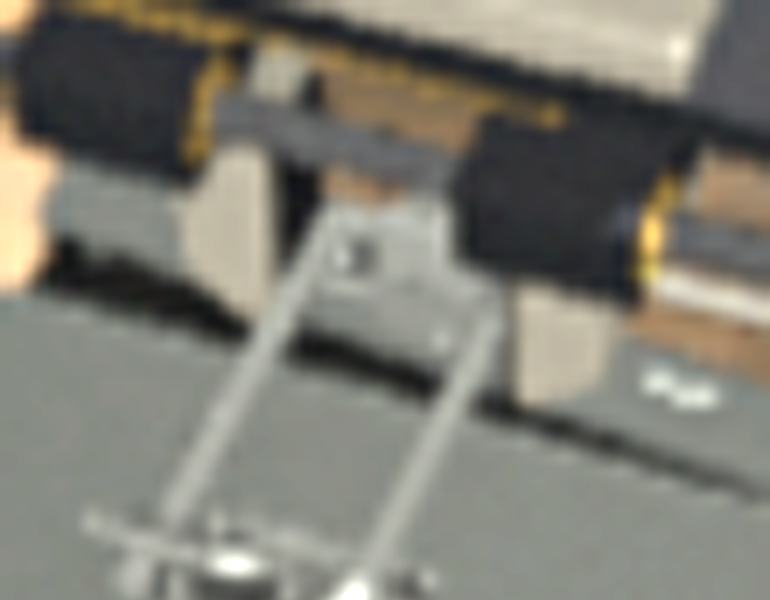

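The keeper's nose (375-450, 195-270) hides the bar, and both legs pass either side of it, so the bar is in the groove. I'll release it, rise, close the jaw and move to the front of the lever.

```bash
python3 -m pendant '[0,0,0,0,0,0,0.05, 0,0,0,0,0,0,0.06, 0,0,0,0,0,0,0.06, 0,0,-0.01,0,0,0,0.06, 0,0,-0.03,0,0,0,0.06, 0,0,-0.035,0,0,0,0, 0.012,0,0,0,0,0,0, 0.012,0,0,0,0,0,0, 0.01,0,0,0,0,0,0, 0,0,0,0,0,0,0]'; python3 -c "
from h import *
st()
for a in(1.2,1.0,.8,.6,.4,.2,0):print(a)"|head -1
python3 -c "
from h import *
a=crop('side',140,215,45,55,14);cv2.imwrite('pics/k.png',a)"
```

```text
clock: 16.65
position: [0.4442, -0.3228, 0.2587]
ee_rot: [-3.109, 0.446, 0.002]
force: [0.2, 0.5, -0.6]
width: 0.159
gripper_force: 0.0
t 16.65 loc mm [-40.3  -5.4 258.7] F loc [ 0.1  0.5 -0.6] w 0.159 gf 0.0 z [-0.  0. -1.] y [ 0. -1. -0.]
```

```bash
python3 -m pendant '[0.006,0,0.003,0,0,0,0, 0.006,0,0.003,0,0,0,0, 0.006,0,0,0,0,0,0, 0.004,0,0,0,0,0,0, 0,0,0,0,0,0,0]'; python3 -c "
from h import *
st()"
```

```text
clock: 17.32
position: [0.4652, -0.3291, 0.2537]
ee_rot: [3.11, -0.446, 0.0]
force: [-0.4, -0.6, 0.6]
width: 0.003
gripper_force: 0.0
t 17.32 loc mm [-18.4  -5.6 253.7] F loc [-0.2 -0.6  0.6] w 0.003 gf 0.0 z [ 0. -0. -1.] y [ 0. -1.  0.]
```

```bash
python3 -m pendant '[0.004,0,0,0,0,0,0, 0.004,0,0,0,0,0,0, 0.003,0,0,0,0,0,0, 0,0,0,0,0,0,0]'; python3 -c "
from h import *
st()"
```

```text
clock: 17.82
position: [0.4757, -0.3322, 0.2537]
ee_rot: [-3.11, 0.446, 0.0]
force: [0.1, 1.1, -0.0]
width: 0.002
gripper_force: 0.0
t 17.82 loc mm [ -7.5  -5.6 253.7] F loc [-0.2  1.1 -0. ] w 0.002 gf 0.0 z [-0.  0. -1.] y [ 0. -1. -0.]
```

```bash
python3 -m pendant '[0.003,0,0.001,0,0,0,0, 0.003,0,0.001,0,0,0,0, 0.003,0,0.001,0,0,0,0, 0,0,0,0,0,0,0]'; python3 -c "
from h import *
st()"
```

```text
clock: 18.32
position: [0.4841, -0.3348, 0.2505]
ee_rot: [-3.11, 0.447, 0.001]
force: [-0.3, 0.1, -0.1]
width: 0.007
gripper_force: 0.2
t 18.32 loc mm [  1.3  -5.7 250.5] F loc [-0.4  0.  -0.1] w 0.007 gf 0.2 z [-0. -0. -1.] y [ 0. -1.  0.]
```

```bash
python3 -m pendant '[0.002,0,0.001,0,0,0,0, 0.002,0,0.001,0,0,0,0, 0.002,0,0.001,0,0,0,0, 0,0,0,0,0,0,0]'; python3 -c "
from h import *
st()"
```

```text
clock: 18.82
position: [0.4897, -0.3364, 0.2475]
ee_rot: [-3.11, 0.447, 0.001]
force: [-3.0, 1.6, 0.2]
width: 0.002
gripper_force: 1.7
t 18.82 loc mm [  7.1  -5.7 247.5] F loc [-3.4  0.7  0.2] w 0.002 gf 1.7 z [-0. -0. -1.] y [ 0. -1.  0.]
```

```bash
python3 -m pendant '[0.002,0,0.002,0,0,0,0, 0.002,0,0.002,0,0,0,0, 0.002,0,0.002,0,0,0,0, 0,0,0,0,0,0,0]'; python3 -c "
from h import *
st()"
```

```text
clock: 19.32
position: [0.4963, -0.3384, 0.2421]
ee_rot: [3.109, -0.446, 0.002]
force: [-2.1, 0.8, 4.3]
width: 0.005
gripper_force: 2.5
t 19.32 loc mm [ 14.1  -5.8 242.1] F loc [-2.2  0.2  4.3] w 0.005 gf 2.5 z [ 0. -0. -1.] y [ 0. -1.  0.]
```

```bash
python3 -m pendant '[0.002,0,0.002,0,0,0,0, 0.002,0,0.002,0,0,0,0, 0.001,0,0.002,0,0,0,0, 0,0,0,0,0,0,0]'; python3 -c "
from h import *
st()"
```

```text
clock: 19.82
position: [0.5017, -0.34, 0.2365]
ee_rot: [3.109, -0.446, 0.004]
force: [-0.8, 1.3, 5.5]
width: 0.006
gripper_force: 2.8
t 19.82 loc mm [ 19.6  -5.8 236.5] F loc [-1.1  1.   5.5] w 0.006 gf 2.8 z [ 0. -0. -1.] y [ 0. -1.  0.]
```

```bash
python3 -m pendant '[0.002,0,0.003,0,0,0,0, 0.001,0,0.003,0,0,0,0, 0.001,0,0.003,0,0,0,0, 0,0,0,0,0,0,0]'; python3 -c "
from h import *
st()"
```

```text
clock: 20.32
position: [0.5064, -0.3414, 0.2279]
ee_rot: [3.108, -0.446, 0.007]
force: [1.1, 0.2, 5.5]
width: 0.004
gripper_force: 2.4
t 20.32 loc mm [ 24.5  -5.8 227.9] F loc [1.  0.5 5.5] w 0.004 gf 2.4 z [ 0. -0. -1.] y [ 0. -1.  0.]
```

```bash
python3 -m pendant '[0.001,0,0.003,0,0,0,0, 0.001,0,0.003,0,0,0,0, 0.001,0,0.003,0,0,0,0, 0,0,0,0,0,0,0]'; python3 -c "
from h import *
st()"
```

```text
clock: 20.82
position: [0.5086, -0.3419, 0.2182]
ee_rot: [3.109, -0.446, 0.005]
force: [1.5, -1.0, 2.6]
width: 0.007
gripper_force: 1.4
t 20.82 loc mm [ 26.8  -5.7 218.2] F loc [ 1.7 -0.5  2.6] w 0.007 gf 1.4 z [ 0. -0. -1.] y [ 0. -1.  0.]
```

```bash
python3 -m pendant '[0.001,0,0.003,0,0,0,0, 0.001,0,0.003,0,0,0,0, 0,0,0.002,0,0,0,0, 0,0,0,0,0,0,0]'; python3 -c "
from h import *
st()"
```

```text
clock: 21.32
position: [0.5082, -0.3418, 0.2088]
ee_rot: [-3.109, 0.447, 0.003]
force: [-0.0, -0.4, -0.2]
width: 0.008
gripper_force: 0.0
t 21.32 loc mm [ 26.4  -5.6 208.8] F loc [ 0.1 -0.4 -0.2] w 0.008 gf 0.0 z [-0.  0. -1.] y [-0. -1. -0.]
```

```bash
python3 -m pendant '[0,0,0.002,0,0,0,0, 0,0,0.001,0,0,0,0, 0,0,0,0,0,0,0]'; python3 -c "
from h import *
st()"
```

```text
clock: 21.7
position: [0.5089, -0.342, 0.2066]
ee_rot: [-3.11, 0.447, 0.001]
force: [-0.4, 0.2, 1.0]
width: 0.002
gripper_force: 0.0
t 21.7 loc mm [ 27.2  -5.7 206.6] F loc [-0.4  0.1  1. ] w 0.002 gf 0.0 z [-0.  0. -1.] y [-0. -1. -0.]
```

```bash
python3 -m pendant '[0,0,0.001,0,0,0,0, 0,0,0.001,0,0,0,0, 0,0,0,0,0,0,0]'; python3 -c "
from h import *
st()"
```

```text
clock: 22.08
position: [0.5091, -0.3421, 0.2054]
ee_rot: [3.109, -0.447, 0.001]
force: [-2.9, 0.8, 5.4]
width: 0.003
gripper_force: 2.7
t 22.07 loc mm [ 27.4  -5.7 205.4] F loc [-3.  -0.   5.4] w 0.003 gf 2.7 z [ 0. -0. -1.] y [ 0. -1.  0.]
```

```bash
python3 -m pendant '[0,0,0.001,0,0,0,0, 0,0,0,0,0,0,0]'; python3 -c "
from h import *
st()"
```

```text
clock: 22.32
position: [0.5091, -0.3422, 0.2053]
ee_rot: [3.109, -0.447, 0.002]
force: [-4.6, 2.7, 11.9]
width: 0.002
gripper_force: 6.2
t 22.32 loc mm [ 27.4  -5.8 205.3] F loc [-5.2  1.3 11.9] w 0.002 gf 6.2 z [ 0. -0. -1.] y [-0. -1.  0.]
```

```bash
python3 -m pendant '[0,0,-0.01,0,0,0,0, 0,0,0,0,0,0,0, 0,0,0.006,0,0,0,0, 0,0,0,0,0,0,0]'; python3 -c "
from h import *
st()"
```

```text
clock: 22.82
position: [0.5085, -0.3417, 0.2066]
ee_rot: [-3.109, 0.446, 0.003]
force: [-0.5, -0.7, 0.4]
width: 0.005
gripper_force: 0.0
t 22.82 loc mm [ 26.7  -5.5 206.6] F loc [-0.2 -0.8  0.4] w 0.005 gf 0.0 z [-0.  0. -1.] y [ 0. -1. -0.]
```

```bash
python3 -m pendant '[0,0,0.002,0,0,0,0, 0,0,0.001,0,0,0,0, 0,0,0,0,0,0,0]'; python3 -c "
from h import *
st()"
```

```text
clock: 23.2
position: [0.509, -0.3421, 0.2053]
ee_rot: [3.11, -0.447, 0.0]
force: [-2.1, 1.2, 6.1]
width: 0.004
gripper_force: 3.4
t 23.2 loc mm [ 27.2  -5.7 205.3] F loc [-2.3  0.6  6.1] w 0.004 gf 3.4 z [ 0. -0. -1.] y [-0. -1.  0.]
```

The lever stayed home at the same height. I'll clear the arm and hand in.

```bash
python3 -m pendant '[0,0,-0.02,0,0,0,0, 0,0,-0.03,0,0,0,0, 0,0,-0.03,0,0,0,0, 0,0,0,0,0,0,0, 0,0,0,0,0,0,0]'; python3 -c "
from h import *
st();print(sign_off())"
```

```text
clock: 23.82
position: [0.5088, -0.3419, 0.284]
ee_rot: [-3.109, 0.447, 0.001]
force: [-0.7, -0.3, -0.4]
width: 0.004
gripper_force: 0.0
t 23.82 loc mm [ 27.   -5.6 284. ] F loc [-0.6 -0.5 -0.4] w 0.004 gf 0.0 z [-0.  0. -1.] y [ 0. -1. -0.]
the job is handed in; nothing more can be done
None
```

I shut the door on its seal, hooked the bail in the keeper and pressed the lever past centre until it lay home; I handed in at 23.8 s with the arm clear, no verdict came back, and the drawn-in door position (below 0.084 rad) was inferred from the lever's feel rather than measured.

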